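Take the spent cartridge out of the grinder's water filter and hold its cover shut

ROBOT

A 7-joint arm with a two-finger parallel gripper is mounted at the origin on a cart in front of the work surface, level with it; the furniture and walls round the work are solid. World frame = base frame: x ahead of the robot, y to its left, z up, the work surface at z = 0. Lengths are in mm, angles in rad, forces in N, time in s.
With the tool pointing down it reaches from about 425 to 950 mm from the base axis. Payload 4.7 kg.
Tool frame: the origin (TCP) lies at the centre of the arm's flange, where the gripper is bolted on; the fingertips stand 173 mm ahead of it and the grasp point (between the pads) lies 155 mm ahead of it; z points along the fingers, y is the line along which they close (so a half turn about z gives the same grasp; the last joint's range is limited). The gripper opens to 85 mm and grips with 20 to 120 N. Pads are 22 mm wide; open, the fingers measure 114 mm over their backs; the gripper's body (76 mm by 85 mm) begins 54 mm behind the grasp point. The pads swing forward as they close: fully open they stand 13 mm farther back than shut.
Start: joints at [1.146, 0.469, -0.049, 1.532, 0.024, 1.141, -0.082], TCP at [260.279, -622.805, 404.735] pointing down, gripper open.
Joint ranges: [-2.59, 2.59], [-0.33, 1.99], [-1.39, 1.29], [0.1, 2.45], [-1.04, 4.18], [0.21, 1.99], [-2.66, 2.66]. Speed limits (rad/s): [2.57, 2.57, 3.14, 3.14, 3.14, 3.14, 3.14].

INTERFACE

Orientations are given as a 3x3 rotation matrix whose columns are the frame's x, y, z axes.
In Python, from bench import monitor, grab_frame, camera_model, order gives the robot as it stands.
- The arm moves only by the tool step_arm, never from a script. Its argument "increments" is a list of rows, each an object with "translation": the shift along the tool's x, y, z in mm, a list of three; "angular": the turn, a rotation vector about the tool's x, y, z in degrees, a list of three; "hand": the finger opening in mm, from 0 to 85.4. A call has 1 to 5 rows; each row shifts and turns the commanded pose from where the row before left it, along the tool's axes as they then stand; what a row does not reach is not made up. A row lasts 1/12 s, in which the tool goes at most 41.7 mm and 7.16 degrees, less where a joint would pass 70% of its speed; a pose out of reach is approached as far as the arm can. A call with a gripper value outside its range is refused whole. The fingers move at their own pace and stop on an object; "grip_force" is the grip in N (left out, the last holds). Time passes only in rows, so rows that do not move let the fingers close. It gives the time, the measured TCP pose, the force, the opening and the grip force at its end, in the units of the state.
- monitor.state(): the state, without advancing time (a new reading comes with each control period).
- grab_frame(name): name is "side" or "top" or "wrist"; returns the picture (400x640x3 uint8, blue, green, red); there is no depth.
- camera_model(name): a dict with "intrinsics" (3x3 intrinsics, pixels), "rvec" (rotation vector, rad) and "tvec" (3), from world to camera coordinates, as OpenCV has them. Camera axes: x right, y down, z forward; pixel columns grow to the right and rows downward; lengths in mm; the calibration is good to about 2 mm. A picture is of the moment at which its call begins: read the wrist's pose just before it. camera_model takes no time and is no camera call; for the wrist camera it gives the pose at the moment of the call.
- order.job_done(): hands the job in; it is judged then, once.
The state is a dict: "clock": time; "qpos": joint angles; "qd": joint speeds; "effort": joint torques, N m; "tool_pos": TCP position; "eef_rot": TCP orientation; "wrist_force": force on the tool from outside, world axes, zero at the start; "torque": the same for the moment, N m; "finger_gap": finger opening in mm; "grip_force": force on a finger pad.
Only numpy, scipy, OpenCV 4.12 (cv2) and the standard library are available. Lean on these libraries where they do the work, as an engineer would, in place of code of your own. Each camera call takes 0.05 s, during which the arm holds its last target. There are 200 camera calls.

TASK

Lift the spent wound cartridge off the standpipe in the open water-filter box and stand it upright in the drip tray. Then turn the quarter-turn fastener on the box's front rim until its wing lines up with the slot in the hinged cover, swing the cover down over it, and press the cover fully home against the frame. The rubber seal pushes back, so finish while still holding the cover pressed down, so that I can lock the fastener; leave the jar, the flux bottle and the soldering-iron stand where they are.

Things in the scene. Friction and masses are not known exactly. Their poses are not given: they have to be found in the camera images.
- filter_box: Fixed grey box, 160 (x) x 190 (y) x 75 mm high; origin at the centre of its underside, x towards the cover's hinge (back, away from the robot), z up. Its top is a flat frame at z = 75 mm with an opening, x -34 to 50, y -75 to 75 mm, for the cartridge. The front rim (x -80 to -34) carries the fastener. A rubber seal round the opening stands 4 mm proud and pushes the cover up.
- standpipe_tip (a point): Top of the upright plastic standpipe inside the box: 18 mm diameter with a tapered tip; box frame x = 8, y = 0, z = 46 mm. The cartridge's foot rests on a seat at box z = 9 mm, so the cartridge has to rise 37 mm to come free.
- cartridge_centre (a point): Centre, half-way up, of the loose string-wound filter cartridge: an upright off-white ring 54 mm in diameter, 62 mm high, with a 24 mm bore right through; 140 g; z along its axis. On the standpipe its top lies 4 mm below the top of the box's frame; fingers can reach into the opening on its two y sides (48 mm free each side).
- cartridge_foot (a point): Centre of the cartridge's lower face, 31 mm below its centre; z along its axis.
- tray_floor (a point): Centre of the inner floor of the loose black drip tray, 4 mm above the bench; the tray is 110 x 110 mm outside, 102 x 102 mm inside, rim 18 mm above the bench, x and y along its sides. It stands to the left or to the right of the box.
- wing (a point): Centre of the fastener's wing: a flat upright steel wing 34 mm long, 8 mm thick and 18 mm high with rounded edges, 9.5 to 27.5 mm above the frame on a 10 mm neck, at box x = -58, y = 0, z = 93.5 mm. Site axes: y along the wing's length, x across its thickness, z up (the turning axis).
- fastener (a joint): Turn of the fastener about its upright axis, rad: 0 = the wing lies along the box's y, parallel to the front edge and in line with the cover's slot; positive is anticlockwise seen from above; starts at 0.75 to 1.4, can go from -0.35 to 1.57, with no stop at 0. Light friction (0.04 N m) keeps it where it is left. Out of line by more than about 0.3 the wing blocks the cover.
- cover_hinge (a point): Middle of the cover's hinge axis, which runs along the box's y at box x = 73, z = 79 mm.
- cover_slot (a point): Centre of the slot in the cover on its outer (upper) face: 18 mm wide, 42 mm long along y, right through, 131.5 mm from the hinge axis and 20 mm from the cover's free edge. Site z points out of the outer face (up when shut).
- cover_middle (a point): Middle of the cover's outer (upper) face, 75 mm from the hinge axis; z points out of that face (up when shut, away from the robot when open). Aluminium plate 8 mm thick, 184 mm wide, free edge 151 mm from the hinge axis. When shut, the wing sticks 19 mm up out of the slot, so press elsewhere, for example here or between here and the slot.
- cover (a joint): Opening of the cover, rad: 0 = shut flat against the frame, 1.5 to 1.7 (near upright) at the start, 1.75 = stop. The hinge is stiff (0.25 N m): the cover stays where it is put. Below 0.035 the seal pushes it back up: pressing it to 0 takes about 8 N near the slot, 14 N at its middle. Released, it rises to about 0.03.
- scrap_jar: Bystander: glass jar with lid, 86 mm in diameter, 119 mm high, origin under its centre; stands on the side of the box where the tray is not.
- flux_bottle: Bystander: plastic bottle, 48 mm in diameter, 103 mm high, at the near left corner of the bench; origin under its centre.
- iron_stand: Bystander: soldering-iron stand with a wire coil, 113 x 75 x 108 mm, between the robot and the box; origin under its base.
- cover_edge (a point): Middle of the cover's free edge, half-way through its 8 mm thickness, 151 mm from the hinge axis. With the cover open it is at the top, about 230 mm above the bench, the inner face towards the robot: the cover can be pushed from behind or pinched across this edge.

How it is judged (in metres and radians):
On the way, in this order (a step that is already met when the one before it is completed fails the run):
1. the cartridge stands released in the drip tray, the cover still open (horizontal distance between cartridge_foot and tray_floor below 0.035 m and z of cartridge_foot in the frame of tray_floor below 0.006 m and angle between cartridge_centre's own z axis and vertical below 0.1 rad and contact force between the fingers and cartridge below 0.1 N and value of joint cover above 0.3 rad), for 0.2 s.
2. the cover is pressed home over the lined-up fastener (value of joint cover below 0.015 rad and value of joint fastener between -0.36 and 0.36 rad and contact force between any of the fingers, the arm and cover above 2 N), for 0.2 s.
At the end, for the whole second after the job is handed in: The cartridge stands upright (0.1 rad) on the tray floor within 35 mm of its centre, tray flat on the bench; the wing is in line with the slot (0.36 rad); the robot presses the cover with more than 2 N, less than 0.015 rad from fully shut, through the last second (all of step 2 and horizontal distance between cartridge_foot and tray_floor below 0.035 m and z of cartridge_foot in the frame of tray_floor below 0.006 m and angle between cartridge_centre's own z axis and vertical below 0.1 rad and height (world z) of tray_floor below 0.008 m); the arm keeps its last pose, push and grip.
It fails at once if the jar was pushed or knocked over (distance of scrap_jar from where it was at the start of the episode above 0.03 m or angle between scrap_jar's own z axis and vertical above 0.3 rad).
It fails at once if the flux bottle was pushed or knocked over (distance of flux_bottle from where it was at the start of the episode above 0.03 m or angle between flux_bottle's own z axis and vertical above 0.3 rad).
It fails at once if the soldering-iron stand was pushed (distance of iron_stand from where it was at the start of the episode above 0.03 m or angle between iron_stand's own z axis and vertical above 0.3 rad).
It also fails if it takes over 67 s, if anything falls off the work surface, if the arm or the gripper's body presses on something with over 40 N, if the wrist force passes 120 N, or if a joint passes its speed limit or range.

## Working session

There is one attempt and no reset: what is moved stays moved. The work goes in short steps, Python scripts to look and compute and a tool call to move; the robot and the scene stay as the last step left them, time stands still between calls to the robot, and variables do not carry over. Pictures are saved under pics/ and viewed, at most 10 in all, crops included, and the job is handed in when it is done.

Besides the shell and the picture viewer there is one more tool, called after "Emit:" by a JSON object that holds its "fn" and its "kwargs", one argument or row to a line. step_arm: Moves the arm, as the interface text tells. Its arguments: {"type":"object","properties":{"increments":{"type":"array","items":{"type":"object","properties":{"translation":{"type":"array","items":{"type":"number"}},"angular":{"type":"array","items":{"type":"number"}},"hand":{"type":"number"}}}},"grip_force":{"type":"number"}},"required":["increments"]}

```bash
mkdir -p pics; python3 - <<'E'
from bench import monitor, grab_frame, camera_model
import cv2,numpy as np
for n in("side","top"):
    cv2.imwrite(f"pics/{n}0.png",grab_frame(n)); c=camera_model(n); R=cv2.Rodrigues(np.array(c["rvec"]))[0]
    print(n,np.round(c["intrinsics"],1).tolist(),(-R.T@np.array(c["tvec"]).ravel()).round(1),R.round(3).tolist())
s=monitor.state();print(s)
E
```

```text
side [[377.6, 0.0, 319.6], [0.0, 377.6, 199.1], [0.0, 0.0, 1.0]] [ 484.6 -782.   699.8] [[1.0, -0.02, -0.005], [-0.017, -0.672, -0.74], [0.011, 0.74, -0.672]]
top [[483.4, 0.0, 312.6], [0.0, 483.4, 198.7], [0.0, 0.0, 1.0]] [ 310.3  -77.4 1560.1] [[0.028, -1.0, 0.004], [-0.992, -0.029, -0.123], [0.123, -0.0, -0.992]]
{'clock': 0.1, 'qpos': array([ 1.14607108,  0.46939769, -0.04861198,  1.53359369,  0.02409322,
        1.14101824, -0.08229337]), 'qd': array([ 0.00016405, -0.00220936,  0.0001027 , -0.00313726,  0.00095519,
        0.0015143 ,  0.00082751]), 'effort': array([ 1.20900604e-03, -5.11511958e+01, -4.66130418e-02, -2.38390553e+01,
        1.08576013e-02,  4.34908798e-03,  1.42806641e-05]), 'tool_pos': array([ 260.20460538, -622.58861763,  403.73311562]), 'eef_rot': array([[ 9.22659992e-01,  3.85613761e-01, -7.53406639e-04],
       [ 3.85614493e-01, -9.22658482e-01,  1.66953650e-03],
       [-5.13407776e-05, -1.83093905e-03, -9.99998323e-01]]), 'wrist_force': array([-0.10877103, -0.54921221,  0.49142973]), 'torque': array([0.02077168, 0.01894393, 0.00462811]), 'grip_force': 0.0, 'finger_gap': 85.19519487125237}
```

View pics/side0.png

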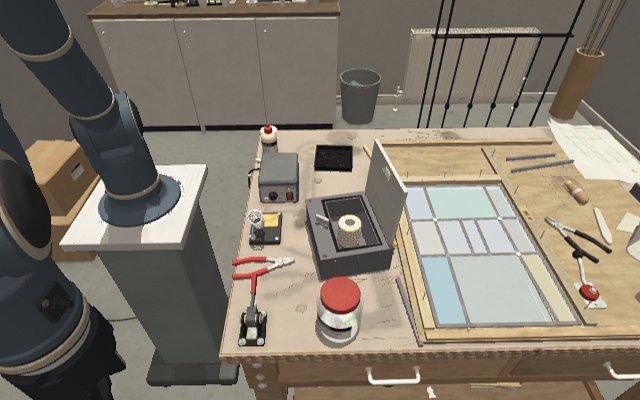

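View pics/top0.png

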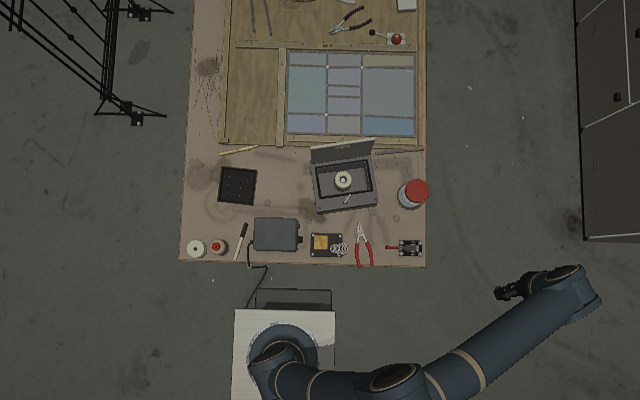

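The tray is left of the box (top ≈ 237,185) and the jar is on the right (412,193). The box is at about (345,185), the cartridge at (343,180) and the wing at (348,199). I need an enlarged view for the corners.

```bash
python3 - <<'E'
import cv2,numpy as np
t=cv2.imread("pics/top0.png")[135:220,205:445]; s=cv2.imread("pics/side0.png")[135:285,295:415]
t=cv2.resize(t,None,fx=3.3,fy=3.3,interpolation=cv2.INTER_CUBIC)
cv2.imwrite("pics/t1.png",cv2.convertScaleAbs(t,alpha=1.5,beta=20))
cv2.imwrite("pics/s1.png",cv2.resize(s,None,fx=4,fy=4,interpolation=cv2.INTER_CUBIC))
E
```

```text
(no output)
```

View pics/t1.png

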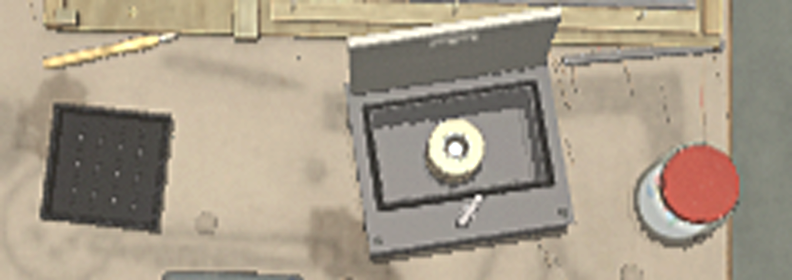

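View pics/s1.png

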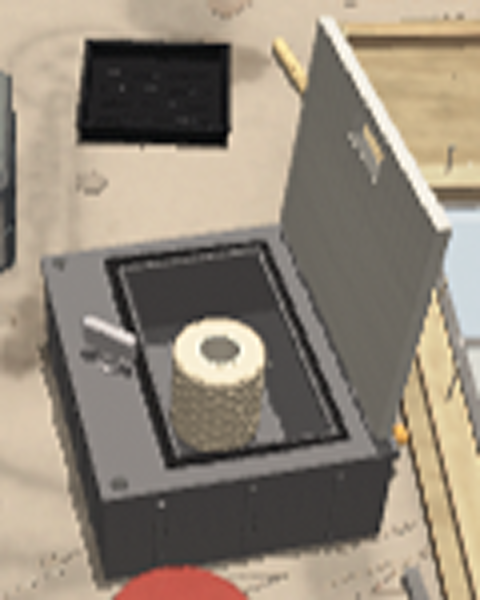

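In the enlarged views the frame corners, seal corners, wing ends (top crop 462,224 to 480,197), cartridge top and tray rim corners are all clear. I'll cast rays onto planes at their known heights.

```bash
cat > h.py <<'E'
import cv2,numpy as np
from bench import camera_model
def cam(n,c=None):
    c=c or camera_model(n); return np.array(c["intrinsics"]),cv2.Rodrigues(np.array(c["rvec"],float))[0],np.array(c["tvec"],float).ravel()
def plane(n,uv,z,c=None):
    K,R,t=cam(n,c); C=-R.T@t; uv=np.atleast_2d(np.array(uv,float))
    d=(R.T@np.linalg.inv(K)@np.c_[uv,np.ones(len(uv))].T).T
    return C+d*((z-C[2])/d[:,2])[:,None]
def tri(a,b,u,v):
    P=[]; 
    for n in(a,b):
        K,R,t=cam(n); P.append(K@np.c_[R,t])
    X=cv2.triangulatePoints(P[0],P[1],np.array(u,float).T,np.array(v,float).T); return (X[:3]/X[3]).T
E
python3 - <<'E'
from h import *
T=lambda p:(np.array(p)+.5)/3.3-.5+[205,135]
S=lambda p:(np.array(p)+.5)/4-.5+[295,135]
np.set_printoptions(precision=1,suppress=True)
for n,f,D in (("top",T,dict(front=([(371,248),(569,225)],75),seal=([(363,103),(540,82),(553,183),(381,208)],79),wing=([(462,224),(480,197)],102),cart=([(455,150)],71),tray=([(55,102),(172,114),(159,231),(41,218)],18))),
 ("side",S,dict(front=([(43,257),(102,500)],75),seal=([(107,260),(268,240),(350,437),(170,466)],79),wing=([(85,318),(133,340)],102),cart=([(220,346)],71),tray=([(85,40),(230,42),(228,132),(80,130)],18)))):
    for k,(p,z) in D.items():
        w=plane(n,f(p),z); print(n,k,w[:,:2].tolist(),"mean",w.mean(0)[:2])
        if len(w)==2: print("  ang y-axis",np.degrees(np.arctan2(*(w[0]-w[1])[[1,0]])))
        if len(w)==4: print("  ang", [np.degrees(np.arctan2(*(w[i]-w[(i+1)%4])[[1,0]])).round(1) for i in range(4)])
print(tri("top","side",T([(348,40),(557,12)]),S([(322,18),(448,230)])))
E
```

```text
top front [[460.38817207345363, -92.6022239275807], [487.39185648332534, -277.6025736316348]] mean [ 473.9 -185.1]
  ang y-axis 98.30456453779176
top seal [[597.1991624952859, -81.2688935897262], [622.2438760783075, -248.0083530468164], [526.1478064537143, -261.5760442878771], [497.8577421643771, -100.89249990932439]] mean [ 560.9 -172.9]
  ang [np.float64(98.5), np.float64(8.0), np.float64(-80.0), np.float64(-168.8)]
top wing [[482.2577461607147, -175.45256546241453], [507.8043641191572, -191.5465946790329]] mean [ 495.  -183.5]
  ang y-axis 147.78961832274888
top cart [[556.1422387231437, -169.49499843616445]] mean [ 556.1 -169.5]
top tray [[601.2090955992444, 220.89001647448146], [592.5961250671578, 105.60158589647271], [476.82175291885574, 113.31236851784477], [486.23108127991753, 228.57908593874856]] mean [539.2 167.1]
  ang [np.float64(85.7), np.float64(-3.8), np.float64(-94.7), np.float64(176.2)]
side front [[459.5816996534944, -92.27831638887221], [492.0289743584738, -282.3423436890483]] mean [ 475.8 -187.3]
  ang y-axis 99.68800119710782
side seal [[498.8348658331266, -100.4167159588103], [598.8759198892845, -84.57154508870747], [626.7885001245404, -245.71922664244414], [528.5270010631118, -263.5935778142176]] mean [ 563.3 -173.6]
  ang [np.float64(-171.0), np.float64(99.8), np.float64(10.3), np.float64(-79.7)]
side wing [[484.7840073188807, -173.9323658538483], [511.226408602724, -192.0122710147814]] mean [ 498. -183.]
  ang y-axis 145.6377596700386
side cart [[563.0078610385196, -167.5696994948878]] mean [ 563.  -167.6]
side tray [[488.67064556951885, 227.82090977294945], [604.0764130934025, 221.82814084044549], [592.832995997269, 104.70154585527985], [483.5306879577388, 110.03197864323772]] mean [542.3 166.1]
  ang [np.float64(177.0), np.float64(84.5), np.float64(-2.8), np.float64(-92.5)]
[[ 621.6  -66.6  229.2]
 [ 654.9 -245.   225.6]]
```

Estimates:
- **Box:** origin (554,-174), yaw 9.3°.
- **Cartridge:** (561,-172).
- **Tray:** (541,167).
- **Fastener:** about +0.83 rad.
- **Cover:** about 1.65 rad open.

I'll move to above the cartridge.

Emit:
{"fn": "step_arm", "kwargs": {
  "increments": [
    {"translation":[24.7,-26.3,0],"angular":[0,0,2.7],"hand":85},
    {"translation":[24.7,-26.3,0],"angular":[0,0,2.7],"hand":85},
    {"translation":[24.7,-26.3,0],"angular":[0,0,2.7],"hand":85},
    {"translation":[24.7,-26.3,0],"angular":[0,0,2.7],"hand":85},
    {"translation":[24.7,-26.3,0],"angular":[0,0,2.6],"hand":85}
  ]
}}

```text
clock: 0.52
tool_pos: [339.0, -459.2, 404.3]
eef_rot: [[0.987, 0.158, -0.001], [0.158, -0.987, 0.001], [-0.001, -0.001, -1.0]]
wrist_force: [1.1, -0.7, 0.2]
finger_gap: 84.7
grip_force: 0.0
```

Emit:
{"fn": "step_arm", "kwargs": {
  "increments": [
    {"translation":[24.7,-26.3,0],"hand":85},
    {"translation":[24.7,-26.3,0],"hand":85},
    {"translation":[24.7,-26.3,0],"hand":85},
    {"translation":[24.7,-26.3,0],"hand":85},
    {"translation":[24.7,-26.3,0],"hand":85}
  ]
}}

```text
$.increments[0]: bad value
```

Emit:
{"fn": "step_arm", "kwargs": {
  "increments": [
    {"translation":[25,-24,0],"angular":[0,0,0],"hand":85},
    {"translation":[25,-24,0],"angular":[0,0,0],"hand":85},
    {"translation":[25,-24,0],"angular":[0,0,0],"hand":85},
    {"translation":[25,-24,0],"angular":[0,0,0],"hand":85},
    {"translation":[25,-24,0],"angular":[0,0,0],"hand":85}
  ]
}}

```text
clock: 0.93
tool_pos: [443.6, -320.7, 404.5]
eef_rot: [[0.987, 0.161, -0.0], [0.161, -0.987, 0.0], [-0.0, -0.0, -1.0]]
wrist_force: [0.2, -0.2, -0.2]
finger_gap: 85.2
grip_force: 0.0
```

Emit:
{"fn": "step_arm", "kwargs": {
  "increments": [
    {"translation":[25,-24,0],"angular":[0,0,0],"hand":85},
    {"translation":[25,-24,0],"angular":[0,0,0],"hand":85},
    {"translation":[25,-24,0],"angular":[0,0,0],"hand":85},
    {"translation":[25,-24,0],"angular":[0,0,0],"hand":85},
    {"translation":[0,0,0],"angular":[0,0,0],"hand":85}
  ]
}}

```text
clock: 1.35
tool_pos: [530.0, -204.0, 404.6]
eef_rot: [[0.985, 0.173, 0.003], [0.173, -0.985, 0.005], [0.003, -0.004, -1.0]]
wrist_force: [1.0, 1.3, 0.5]
finger_gap: 84.9
grip_force: 0.0
```

```bash
python3 - <<'E'
from bench import monitor, grab_frame, camera_model
import cv2,numpy as np,pickle
s=monitor.state();grab_frame("wrist");s=monitor.state();c=camera_model("wrist");cv2.imwrite("pics/w1.png",grab_frame("wrist"))
pickle.dump(c,open("w1.pkl","wb"));print(s["tool_pos"],s["eef_rot"].round(3).tolist())
E
```

```text
[ 528.22550158 -207.16151232  404.38500218] [[0.986, 0.169, 0.001], [0.169, -0.986, 0.002], [0.001, -0.002, -1.0]]
```

View pics/w1.png

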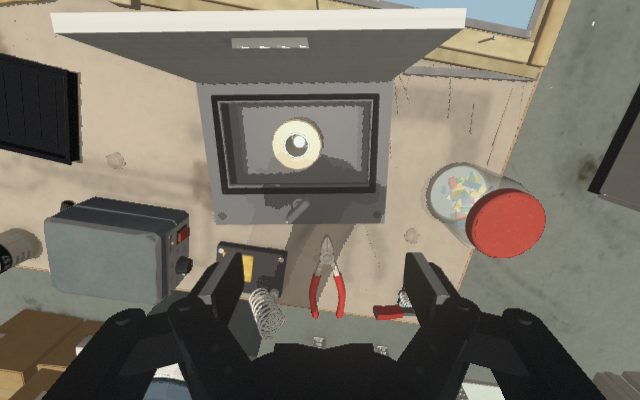

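The wrist view shows the cartridge top at about (298,143), wing ends (289,218)–(308,201), front frame corners (215,223)/(385,222), and seal corners (212,95), (380,95), (376,192), (220,192).

```bash
python3 - <<'E'
from h import *
import pickle
c=pickle.load(open("w1.pkl","rb"));np.set_printoptions(precision=1,suppress=True)
im=cv2.imread("pics/w1.png");h=cv2.cvtColor(im,cv2.COLOR_BGR2HSV)
m=cv2.inRange(h,(15,30,190),(40,140,255));m[:100]=0;m[185:]=0;m[:,:250]=0;m[:,350:]=0
k,_=cv2.findContours(m,0,2);k=max(k,key=cv2.contourArea);(u,v),r=cv2.minEnclosingCircle(k);print("circle",u,v,r,cv2.boundingRect(k))
ang=lambda w:np.degrees(np.arctan2(*w[[1,0]]))
print("cart",plane("w",[(u,v)],71,c))
w=plane("w",[(289,218),(308,201)],100,c);print("wing",w.mean(0),ang(w[0]-w[1]))
w=plane("w",[(215,223),(385,222)],75,c);print("front",w.mean(0),ang(w[0]-w[1]),np.linalg.norm(w[0]-w[1]))
w=plane("w",[(212,95),(380,95),(376,192),(220,192)],79,c);print("seal",w.mean(0),ang(w[0]-w[1]),ang(w[3]-w[2]))
E
```

```text
circle 295.6666564941406 144.59091186523438 24.735177993774414 (272, 120, 49, 49)
cart [[ 563.1 -170.    71. ]]
wing [ 501.8 -184.2  100. ] 142.76004813149387
front [ 476.6 -187.4   75. ] 100.17330014747398 195.32691451099376
seal [ 563.  -172.2   79. ] 99.74700892357839 99.79112231524037
```

```bash
python3 - <<'E'
from h import *
import pickle
from bench import monitor
K,R,t=cam("w",pickle.load(open("w1.pkl","rb")));s=monitor.state()
print((s["eef_rot"].T@(-R.T@t-s["tool_pos"])).round(1),(s["eef_rot"].T@R.T[:,2]).round(2),s["qpos"].round(2),K[0,0])
E
```

```text
[84.4 -3.2 30.8] [-0.32 -0.    0.95] [ 0.48  0.3  -0.22  1.79  0.07  1.06 -1.17] 282.4651789181786
```

Emit:
{"fn": "step_arm", "kwargs": {
  "increments": [
    {"translation":[20,-15,0],"angular":[0,0,0],"hand":85},
    {"translation":[20,-15,0],"angular":[0,0,0],"hand":85},
    {"translation":[0,0,20],"angular":[0,0,0],"hand":85},
    {"translation":[0,0,20],"angular":[0,0,0],"hand":85},
    {"translation":[0,0,0],"angular":[0,0,0],"hand":85}
  ]
}}

```text
clock: 1.87
tool_pos: [558.9, -176.5, 360.7]
eef_rot: [[0.987, 0.16, -0.008], [0.16, -0.987, 0.001], [-0.008, -0.002, -1.0]]
wrist_force: [-0.5, -0.1, -1.3]
finger_gap: 85.1
grip_force: 0.0
```

The camera sits 84 mm out on the tool's +x side, where it would hit the cover. I'll make the half turn first; q7 has room for it.

Emit:
{"fn": "step_arm", "kwargs": {
  "increments": [
    {"translation":[0,0,0],"angular":[0,0,-7],"hand":85},
    {"translation":[0,0,0],"angular":[0,0,-7],"hand":85},
    {"translation":[0,0,0],"angular":[0,0,-7],"hand":85},
    {"translation":[0,0,0],"angular":[0,0,-7],"hand":85},
    {"translation":[0,0,0],"angular":[0,0,-7],"hand":85}
  ]
}}

```text
clock: 2.28
tool_pos: [560.3, -177.1, 365.5]
eef_rot: [[0.714, 0.7, 0.0], [0.7, -0.714, -0.001], [-0.001, 0.001, -1.0]]
wrist_force: [-0.5, -0.2, 0.6]
finger_gap: 85.1
grip_force: 0.0
```

Emit:
{"fn": "step_arm", "kwargs": {
  "increments": [
    {"translation":[0,0,0],"angular":[0,0,-7],"hand":85},
    {"translation":[0,0,0],"angular":[0,0,-7],"hand":85},
    {"translation":[0,0,0],"angular":[0,0,-7],"hand":85},
    {"translation":[0,0,0],"angular":[0,0,-7],"hand":85},
    {"translation":[0,0,0],"angular":[0,0,-7],"hand":85}
  ]
}}

```text
clock: 2.7
tool_pos: [560.2, -177.2, 365.5]
eef_rot: [[0.183, 0.983, -0.0], [0.983, -0.183, -0.001], [-0.001, 0.0, -1.0]]
wrist_force: [-0.1, -0.7, -0.1]
finger_gap: 85.1
grip_force: 0.0
```

Emit:
{"fn": "step_arm", "kwargs": {
  "increments": [
    {"translation":[0,0,0],"angular":[0,0,-7],"hand":85},
    {"translation":[0,0,0],"angular":[0,0,-7],"hand":85},
    {"translation":[0,0,0],"angular":[0,0,-7],"hand":85},
    {"translation":[0,0,0],"angular":[0,0,-7],"hand":85},
    {"translation":[0,0,0],"angular":[0,0,-7],"hand":85}
  ]
}}

```text
clock: 3.12
tool_pos: [560.3, -177.2, 365.5]
eef_rot: [[-0.414, 0.91, -0.0], [0.91, 0.414, -0.002], [-0.001, -0.001, -1.0]]
wrist_force: [0.1, -0.1, -0.7]
finger_gap: 85.1
grip_force: 0.0
```

Emit:
{"fn": "step_arm", "kwargs": {
  "increments": [
    {"translation":[0,0,0],"angular":[0,0,-7],"hand":85},
    {"translation":[0,0,0],"angular":[0,0,-7],"hand":85},
    {"translation":[0,0,0],"angular":[0,0,-7],"hand":85},
    {"translation":[0,0,0],"angular":[0,0,-7],"hand":85},
    {"translation":[0,0,0],"angular":[0,0,-7],"hand":85}
  ]
}}

```text
clock: 3.53
tool_pos: [560.2, -177.3, 365.4]
eef_rot: [[-0.861, 0.508, -0.0], [0.508, 0.861, -0.002], [-0.001, -0.002, -1.0]]
wrist_force: [0.3, -0.4, 0.4]
finger_gap: 84.8
grip_force: 0.0
```

Emit:
{"fn": "step_arm", "kwargs": {
  "increments": [
    {"translation":[0,0,0],"angular":[0,0,-7],"hand":85},
    {"translation":[0,0,0],"angular":[0,0,-7],"hand":85},
    {"translation":[0,0,0],"angular":[0,0,-7],"hand":85},
    {"translation":[0,0,0],"angular":[0,0,-7],"hand":85},
    {"translation":[0,0,0],"angular":[0,0,-7],"hand":85}
  ]
}}

```text
clock: 3.95
tool_pos: [560.3, -177.3, 365.3]
eef_rot: [[-0.997, -0.077, -0.0], [-0.077, 0.997, -0.002], [0.001, -0.002, -1.0]]
wrist_force: [-1.2, -0.9, -0.1]
finger_gap: 84.7
grip_force: 0.0
```

Emit:
{"fn": "step_arm", "kwargs": {
  "increments": [
    {"translation":[0,0,0],"angular":[0,0,-5.5],"hand":85},
    {"translation":[0,0,0],"angular":[0,0,0],"hand":85},
    {"translation":[0,0,0],"angular":[0,0,0],"hand":85}
  ]
}}

```text
clock: 4.2
tool_pos: [560.4, -176.9, 364.9]
eef_rot: [[-0.986, -0.165, -0.0], [-0.165, 0.986, -0.001], [0.0, -0.001, -1.0]]
wrist_force: [-0.7, -0.7, 0.8]
finger_gap: 85.2
grip_force: 0.0
```

Emit:
{"fn": "step_arm", "kwargs": {
  "increments": [
    {"translation":[-3,5,20],"angular":[0,0,0],"hand":85},
    {"translation":[0,0,30],"angular":[0,0,0],"hand":85},
    {"translation":[0,0,30],"angular":[0,0,0],"hand":85},
    {"translation":[0,0,20],"angular":[0,0,0],"hand":85},
    {"translation":[0,0,0],"angular":[0,0,0],"hand":85}
  ]
}}

```text
clock: 4.62
tool_pos: [561.0, -170.9, 260.7]
eef_rot: [[-0.986, -0.167, -0.008], [-0.167, 0.986, 0.001], [0.008, 0.002, -1.0]]
wrist_force: [-0.1, 0.5, 0.2]
finger_gap: 84.9
grip_force: 0.0
```

Emit:
{"fn": "step_arm", "kwargs": {
  "increments": [
    {"translation":[0,0,15],"angular":[0,0,0],"hand":85},
    {"translation":[0,0,15],"angular":[0,0,0],"hand":85},
    {"translation":[0,0,15],"angular":[0,0,0],"hand":85},
    {"translation":[0,0,15],"angular":[0,0,0],"hand":85},
    {"translation":[0,0,0],"angular":[0,0,0],"hand":85}
  ]
}}

```text
clock: 5.03
tool_pos: [561.7, -170.2, 201.6]
eef_rot: [[-0.986, -0.17, -0.005], [-0.17, 0.986, 0.001], [0.005, 0.002, -1.0]]
wrist_force: [-0.4, 0.3, -0.1]
finger_gap: 85.1
grip_force: 0.0
```

Emit:
{"fn": "step_arm", "kwargs": {
  "increments": [
    {"translation":[0,0,0],"angular":[0,0,0],"hand":65},
    {"translation":[0,0,0],"angular":[0,0,0],"hand":65},
    {"translation":[0,0,0],"angular":[0,0,0],"hand":60}
  ]
}}

```text
clock: 5.28
tool_pos: [563.4, -169.9, 205.5]
eef_rot: [[-0.985, -0.17, 0.002], [-0.17, 0.985, -0.0], [-0.002, -0.001, -1.0]]
wrist_force: [0.7, -0.4, 0.1]
finger_gap: 60.0
grip_force: 0.0
```

```bash
python3 - <<'E'
from bench import monitor, grab_frame
import cv2
s=monitor.state()
cv2.imwrite("pics/s2.png",cv2.resize(grab_frame("side")[120:290,260:430],(600,600),interpolation=cv2.INTER_CUBIC));print(s["tool_pos"],s["wrist_force"],s["finger_gap"])
E
```

```text
[ 563.44210516 -169.85645786  205.51816649] [ 0.7441583  -0.41360064  0.10757248] 60.02297698333923
```

View pics/s2.png

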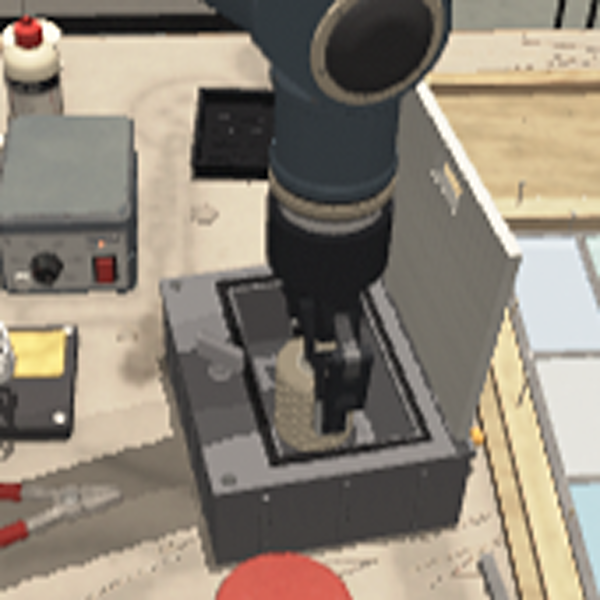

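```bash
python3 - <<'E'
from h import *
K,R,t=cam("side")
for p in [(563.4,-170,50),(563.4,-170,71),(563.4-.17*-40,-170-.985*40,60),(563.4,-170,205)]:
    q=K@(R@np.array(p)+t);q=q[:2]/q[2];print(p,((q-[260,120])*600/170).round())
im=cv2.imread("pics/s1.png");h=cv2.cvtColor(im,cv2.COLOR_BGR2HSV)
m=cv2.inRange(h,(10,25,100),(40,160,255));m[:300]=0;m[470:]=0;m[:,:150]=0;m[:,290:]=0
k,_=cv2.findContours(m,0,2);k=max(k,key=cv2.contourArea);x,y,w,hh=cv2.boundingRect(k);print(x,y,w,hh)
u=(x+w/2)/4-.5+295; print("side col",u, plane("side",[(u,135+346/4)],71),plane("side",[(u,135+360/4)],60))
E
```

```text
(563.4, -170, 50) [316. 382.]
(563.4, -170, 71) [317. 360.]
(570.1999999999999, -209.4, 60) [332. 415.]
(563.4, -170, 205) [328. 201.]
169 317 101 134
side col 349.375 [[ 562.33199237 -168.77135233   71.        ]] [[ 562.80143419 -169.47123823   60.        ]]
```

The projected finger position (332,415) agrees with the picture, so the gripper is centred on the cartridge. I'll grip and lift.

Emit:
{"fn": "step_arm", "kwargs": {
  "increments": [
    {"translation":[0,0,0],"angular":[0,0,0],"hand":45},
    {"translation":[0,0,0],"angular":[0,0,0],"hand":45},
    {"translation":[0,0,0],"angular":[0,0,0],"hand":45},
    {"translation":[0,0,0],"angular":[0,0,0],"hand":45}
  ],
  "grip_force": 40
}}

```text
clock: 5.67
tool_pos: [563.4, -170.0, 205.9]
eef_rot: [[-0.986, -0.17, 0.002], [-0.17, 0.986, -0.001], [-0.002, -0.001, -1.0]]
wrist_force: [-0.6, 0.3, 6.3]
finger_gap: 53.9
grip_force: 42.2
```

Emit:
{"fn": "step_arm", "kwargs": {
  "increments": [
    {"translation":[0,0,-10],"angular":[0,0,0],"hand":45},
    {"translation":[0,0,-10],"angular":[0,0,0],"hand":45},
    {"translation":[0,0,-15],"angular":[0,0,0],"hand":45},
    {"translation":[0,0,-15],"angular":[0,0,0],"hand":45},
    {"translation":[0,0,-15],"angular":[0,0,0],"hand":45}
  ]
}}

```text
clock: 6.08
tool_pos: [563.0, -169.8, 271.7]
eef_rot: [[-0.985, -0.17, 0.001], [-0.17, 0.985, -0.0], [-0.001, -0.0, -1.0]]
wrist_force: [0.1, -0.8, -1.2]
finger_gap: 54.0
grip_force: 42.6
```

Emit:
{"fn": "step_arm", "kwargs": {
  "increments": [
    {"translation":[0,0,-15],"angular":[0,0,0],"hand":45},
    {"translation":[0,0,-15],"angular":[0,0,0],"hand":45},
    {"translation":[0,0,-15],"angular":[0,0,0],"hand":45},
    {"translation":[0,0,-10],"angular":[0,0,0],"hand":45},
    {"translation":[0,0,0],"angular":[0,0,0],"hand":45}
  ]
}}

```text
clock: 6.5
tool_pos: [563.7, -169.8, 327.7]
eef_rot: [[-0.985, -0.17, 0.005], [-0.17, 0.985, -0.001], [-0.004, -0.002, -1.0]]
wrist_force: [0.8, 0.9, -0.8]
finger_gap: 54.1
grip_force: 42.6
```

Emit:
{"fn": "step_arm", "kwargs": {
  "increments": [
    {"translation":[-3,15,0],"angular":[0,0,0],"hand":45},
    {"translation":[-3,28,0],"angular":[0,0,0],"hand":45},
    {"translation":[-3,28,0],"angular":[0,0,0],"hand":45},
    {"translation":[-3,28,0],"angular":[0,0,0],"hand":45},
    {"translation":[-3,28,0],"angular":[0,0,0],"hand":45}
  ]
}}

```text
clock: 6.92
tool_pos: [555.6, -41.3, 324.1]
eef_rot: [[-0.986, -0.169, -0.001], [-0.169, 0.986, 0.0], [0.001, 0.0, -1.0]]
wrist_force: [0.3, 0.6, -1.6]
finger_gap: 53.7
grip_force: 42.6
```

Emit:
{"fn": "step_arm", "kwargs": {
  "increments": [
    {"translation":[-3,28,0],"angular":[0,0,0],"hand":45},
    {"translation":[-3,28,0],"angular":[0,0,0],"hand":45},
    {"translation":[-3,28,0],"angular":[0,0,0],"hand":45},
    {"translation":[-3,28,0],"angular":[0,0,0],"hand":45},
    {"translation":[-3,28,0],"angular":[0,0,0],"hand":45}
  ]
}}

```text
clock: 7.33
tool_pos: [546.7, 99.3, 324.1]
eef_rot: [[-0.985, -0.17, -0.001], [-0.17, 0.985, -0.0], [0.001, -0.0, -1.0]]
wrist_force: [0.8, -0.9, -0.7]
finger_gap: 53.8
grip_force: 42.6
```

Emit:
{"fn": "step_arm", "kwargs": {
  "increments": [
    {"translation":[-3,28,0],"angular":[0,0,0],"hand":45},
    {"translation":[-2,25,0],"angular":[0,0,0],"hand":45},
    {"translation":[0,15,0],"angular":[0,0,0],"hand":45},
    {"translation":[0,0,0],"angular":[0,0,0],"hand":45},
    {"translation":[0,0,0],"angular":[0,0,0],"hand":45}
  ]
}}

```text
clock: 7.75
tool_pos: [540.1, 166.8, 324.2]
eef_rot: [[-0.985, -0.172, -0.001], [-0.172, 0.985, -0.001], [0.001, -0.0, -1.0]]
wrist_force: [-0.1, -1.3, -1.4]
finger_gap: 53.7
grip_force: 42.6
```

Emit:
{"fn": "step_arm", "kwargs": {
  "increments": [
    {"translation":[0,0,20],"angular":[0,0,0],"hand":45},
    {"translation":[0,0,25],"angular":[0,0,0],"hand":45},
    {"translation":[0,0,25],"angular":[0,0,0],"hand":45},
    {"translation":[0,0,20],"angular":[0,0,0],"hand":45},
    {"translation":[0,0,15],"angular":[0,0,0],"hand":45}
  ]
}}

```text
clock: 8.17
tool_pos: [540.5, 163.7, 217.2]
eef_rot: [[-0.986, -0.167, -0.003], [-0.167, 0.986, -0.002], [0.003, -0.002, -1.0]]
wrist_force: [2.1, -0.5, -0.5]
finger_gap: 53.9
grip_force: 42.6
```

Emit:
{"fn": "step_arm", "kwargs": {
  "increments": [
    {"translation":[0,0,8],"angular":[0,0,0],"hand":45},
    {"translation":[0,0,3],"angular":[0,0,0],"hand":45},
    {"translation":[0,0,2],"angular":[0,0,0],"hand":45},
    {"translation":[0,0,2],"angular":[0,0,0],"hand":45},
    {"translation":[0,0,0],"angular":[0,0,0],"hand":45}
  ]
}}

```text
clock: 8.58
tool_pos: [540.9, 166.2, 205.4]
eef_rot: [[-0.985, -0.17, 0.001], [-0.17, 0.985, 0.0], [-0.001, 0.0, -1.0]]
wrist_force: [-0.4, 0.7, -1.7]
finger_gap: 53.6
grip_force: 42.6
```

Emit:
{"fn": "step_arm", "kwargs": {
  "increments": [
    {"translation":[0,0,2],"angular":[0,0,0],"hand":45},
    {"translation":[0,0,2],"angular":[0,0,0],"hand":45},
    {"translation":[0,0,0],"angular":[0,0,0],"hand":45},
    {"translation":[0,0,0],"angular":[0,0,0],"hand":45}
  ]
}}

```text
clock: 8.92
tool_pos: [540.7, 166.1, 200.9]
eef_rot: [[-0.985, -0.17, 0.001], [-0.17, 0.985, 0.0], [-0.001, -0.0, -1.0]]
wrist_force: [1.1, 0.5, -1.2]
finger_gap: 54.0
grip_force: 42.6
```

Emit:
{"fn": "step_arm", "kwargs": {
  "increments": [
    {"translation":[0,0,1.5],"angular":[0,0,0],"hand":45},
    {"translation":[0,0,0],"angular":[0,0,0],"hand":45},
    {"translation":[0,0,0],"angular":[0,0,0],"hand":45}
  ]
}}

```text
clock: 9.17
tool_pos: [540.7, 166.4, 200.8]
eef_rot: [[-0.985, -0.17, 0.001], [-0.17, 0.985, -0.001], [-0.001, -0.001, -1.0]]
wrist_force: [-2.6, -2.5, 10.5]
finger_gap: 53.8
grip_force: 43.5
```

Contact with the tray floor. I'll open slowly, then retreat upward.

Emit:
{"fn": "step_arm", "kwargs": {
  "increments": [
    {"translation":[0,0,-0.7],"angular":[0,0,0],"hand":58},
    {"translation":[0,0,0],"angular":[0,0,0],"hand":62},
    {"translation":[0,0,0],"angular":[0,0,0],"hand":76},
    {"translation":[0,0,0],"angular":[0,0,0],"hand":76},
    {"translation":[0,0,0],"angular":[0,0,0],"hand":76}
  ]
}}

```text
clock: 9.58
tool_pos: [540.5, 166.0, 199.7]
eef_rot: [[-0.985, -0.17, -0.0], [-0.17, 0.985, -0.0], [0.0, -0.0, -1.0]]
wrist_force: [0.5, 0.4, 0.6]
finger_gap: 76.3
grip_force: 0.0
```

Emit:
{"fn": "step_arm", "kwargs": {
  "increments": [
    {"translation":[0,0,-10],"angular":[0,0,0],"hand":76},
    {"translation":[0,0,-20],"angular":[0,0,0],"hand":76},
    {"translation":[0,0,-25],"angular":[0,0,0],"hand":76},
    {"translation":[0,0,-25],"angular":[0,0,0],"hand":76},
    {"translation":[0,0,-20],"angular":[0,0,0],"hand":76}
  ]
}}

```text
clock: 10.0
tool_pos: [540.6, 166.5, 302.3]
eef_rot: [[-0.985, -0.17, 0.001], [-0.17, 0.985, 0.001], [-0.002, 0.001, -1.0]]
wrist_force: [0.4, 0.3, -0.1]
finger_gap: 76.0
grip_force: 0.0
```

Emit:
{"fn": "step_arm", "kwargs": {
  "increments": [
    {"translation":[0,0,0],"angular":[0,0,0],"hand":45},
    {"translation":[0,0,0],"angular":[0,0,0],"hand":45}
  ]
}}

```text
clock: 10.17
tool_pos: [540.7, 166.3, 301.4]
eef_rot: [[-0.985, -0.17, 0.003], [-0.17, 0.986, 0.0], [-0.003, -0.0, -1.0]]
wrist_force: [0.6, 0.1, -0.5]
finger_gap: 53.0
grip_force: 0.0
```

```bash
python3 - <<'E'
from h import *
import pickle
from bench import monitor,grab_frame
s=monitor.state();c=camera_model("wrist");a=grab_frame("wrist");pickle.dump(c,open("w2.pkl","wb"))
b=grab_frame("side")
cv2.imwrite("pics/w2.png",np.hstack([cv2.resize(a,(480,300)),cv2.resize(b[120:240,250:370],(300,300),interpolation=cv2.INTER_CUBIC)]))
print(s["tool_pos"],s["qpos"].round(2))
E
```

```text
[540.73864427 166.29341349 301.37569965] [ 0.28  0.57 -0.89  1.87  0.53  0.96  0.9 ]
```

View pics/w2.png

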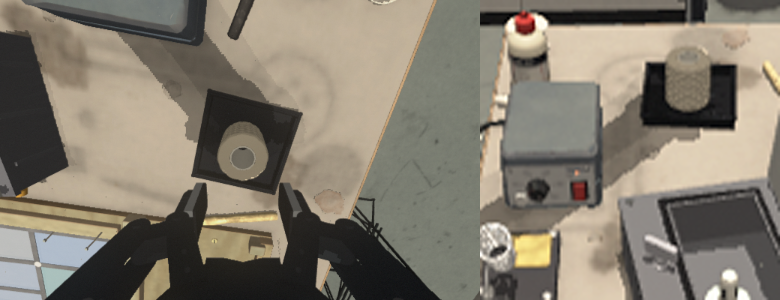

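The cartridge stands upright near the tray centre. Next is the wing.

Emit:
{"fn": "step_arm", "kwargs": {
  "increments": [
    {"translation":[7.8,-26,0],"angular":[0,0,0],"hand":40},
    {"translation":[7.8,-26,0],"angular":[0,0,0],"hand":40},
    {"translation":[7.8,-26,0],"angular":[0,0,0],"hand":40},
    {"translation":[7.8,-26,0],"angular":[0,0,0],"hand":40},
    {"translation":[7.8,-26,0],"angular":[0,0,0],"hand":40}
  ]
}}

```text
clock: 10.68
tool_pos: [523.4, 30.0, 298.6]
eef_rot: [[-0.985, -0.17, -0.003], [-0.17, 0.985, -0.0], [0.003, 0.0, -1.0]]
wrist_force: [0.6, 0.2, 0.2]
finger_gap: 39.7
grip_force: 0.0
```

Emit:
{"fn": "step_arm", "kwargs": {
  "increments": [
    {"translation":[7.8,-26,0],"angular":[0,0,0],"hand":40},
    {"translation":[7.8,-26,0],"angular":[0,0,0],"hand":40},
    {"translation":[7.8,-26,0],"angular":[0,0,0],"hand":40},
    {"translation":[7.8,-26,0],"angular":[0,0,0],"hand":40},
    {"translation":[7.8,-26,0],"angular":[0,0,0],"hand":40}
  ]
}}

```text
clock: 11.1
tool_pos: [507.0, -104.8, 298.7]
eef_rot: [[-0.985, -0.17, -0.002], [-0.17, 0.985, 0.001], [0.002, 0.001, -1.0]]
wrist_force: [0.4, -0.2, 0.3]
finger_gap: 39.9
grip_force: 0.0
```

Emit:
{"fn": "step_arm", "kwargs": {
  "increments": [
    {"translation":[7.8,-26,0],"angular":[0,0,0],"hand":40},
    {"translation":[7.8,-26,0],"angular":[0,0,0],"hand":40},
    {"translation":[7.8,-26,0],"angular":[0,0,0],"hand":40},
    {"translation":[0,0,0],"angular":[0,0,6.4],"hand":40},
    {"translation":[0,0,0],"angular":[0,0,6.4],"hand":40}
  ]
}}

```text
clock: 11.52
tool_pos: [497.0, -186.8, 298.1]
eef_rot: [[-0.998, 0.063, -0.003], [0.063, 0.998, 0.001], [0.003, 0.001, -1.0]]
wrist_force: [-0.4, 0.9, -0.4]
finger_gap: 39.9
grip_force: 0.0
```

Emit:
{"fn": "step_arm", "kwargs": {
  "increments": [
    {"translation":[0,0,0],"angular":[0,0,6.4],"hand":40},
    {"translation":[0,0,0],"angular":[0,0,6.4],"hand":40},
    {"translation":[0,0,0],"angular":[0,0,6.4],"hand":40},
    {"translation":[0,0,0],"angular":[0,0,6.4],"hand":40},
    {"translation":[0,0,0],"angular":[0,0,6.4],"hand":40}
  ]
}}

```text
clock: 11.93
tool_pos: [497.5, -184.2, 298.6]
eef_rot: [[-0.816, 0.578, -0.003], [0.578, 0.816, 0.001], [0.003, -0.001, -1.0]]
wrist_force: [1.3, -1.1, 0.5]
finger_gap: 40.0
grip_force: 0.0
```

Emit:
{"fn": "step_arm", "kwargs": {
  "increments": [
    {"translation":[0,0,0],"angular":[0,0,0],"hand":40},
    {"translation":[0,0,0],"angular":[0,0,0],"hand":40}
  ]
}}

```text
clock: 12.1
tool_pos: [497.7, -184.1, 299.0]
eef_rot: [[-0.821, 0.571, -0.002], [0.571, 0.821, 0.0], [0.002, -0.001, -1.0]]
wrist_force: [1.4, 1.0, -0.2]
finger_gap: 40.0
grip_force: 0.0
```

```bash
python3 - <<'E'
from h import *
import pickle
from bench import monitor,grab_frame
s=monitor.state();c=camera_model("wrist");a=grab_frame("wrist");pickle.dump(c,open("w3.pkl","wb"))
K,R,t=cam("w",c);q=K@(R@np.array([498.5,-184,100])+t);q=q[:2]/q[2]
x=int(max(q[0]-100,0));y=int(max(q[1]-75,0));b=a[y:y+150,x:x+200];print(q,x,y,b.shape)
cv2.imwrite("pics/w3.png",cv2.resize(b,None,fx=4,fy=4,interpolation=cv2.INTER_CUBIC))
print(s["tool_pos"],s["qpos"].round(2),s["eef_rot"].round(3).tolist())
E
```

```text
[323.17929854 235.93800883] 223 160 (150, 200, 3)
[ 497.70985556 -184.05333322  299.02061653] [ 0.83  0.45 -0.71  1.95  0.38  0.88  0.88] [[-0.821, 0.571, -0.002], [0.571, 0.821, 0.0], [0.002, -0.001, -1.0]]
```

View pics/w3.png

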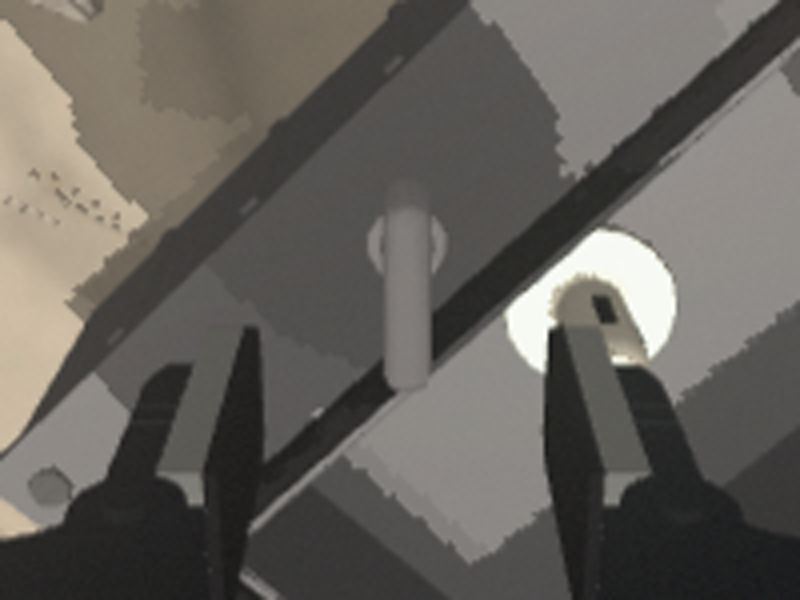

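The wing is centred between the fingers (crop 408,295) and aligned with the pads. I'll lower, grip and turn it by about 45.5°.

Emit:
{"fn": "step_arm", "kwargs": {
  "increments": [
    {"translation":[0,0,12],"angular":[0,0,0],"hand":40},
    {"translation":[0,0,15],"angular":[0,0,0],"hand":40},
    {"translation":[0,0,12],"angular":[0,0,0],"hand":40},
    {"translation":[0,0,2],"angular":[0,0,0],"hand":40},
    {"translation":[0,0,0],"angular":[0,0,0],"hand":40}
  ]
}}

```text
clock: 12.57
tool_pos: [497.5, -184.2, 257.4]
eef_rot: [[-0.819, 0.573, -0.003], [0.573, 0.819, 0.001], [0.003, -0.0, -1.0]]
wrist_force: [0.0, -0.1, 0.5]
finger_gap: 39.6
grip_force: 0.0
```

Emit:
{"fn": "step_arm", "kwargs": {
  "increments": [
    {"translation":[0,0,0],"angular":[0,0,0],"hand":5},
    {"translation":[0,0,0],"angular":[0,0,0],"hand":5},
    {"translation":[0,0,0],"angular":[0,0,0],"hand":5},
    {"translation":[0,0,0],"angular":[0,0,0],"hand":5},
    {"translation":[0,0,0],"angular":[0,0,0],"hand":5}
  ],
  "grip_force": 25
}}

```text
clock: 12.98
tool_pos: [498.4, -184.1, 259.6]
eef_rot: [[-0.819, 0.574, 0.002], [0.574, 0.819, -0.0], [-0.001, 0.001, -1.0]]
wrist_force: [0.8, 0.7, 1.5]
finger_gap: 7.3
grip_force: 28.6
```

Emit:
{"fn": "step_arm", "kwargs": {
  "increments": [
    {"translation":[0,0,0],"angular":[0,0,5.7],"hand":5},
    {"translation":[0,0,0],"angular":[0,0,5.7],"hand":5},
    {"translation":[0,0,0],"angular":[0,0,5.7],"hand":5},
    {"translation":[0,0,0],"angular":[0,0,5.7],"hand":5}
  ]
}}

```text
clock: 13.32
tool_pos: [498.3, -184.2, 259.6]
eef_rot: [[-0.529, 0.849, 0.001], [0.849, 0.529, -0.001], [-0.001, 0.001, -1.0]]
wrist_force: [0.4, -0.2, 2.3]
finger_gap: 7.2
grip_force: 28.7
```

Emit:
{"fn": "step_arm", "kwargs": {
  "increments": [
    {"translation":[0,0,0],"angular":[0,0,5.7],"hand":5},
    {"translation":[0,0,0],"angular":[0,0,5.7],"hand":5},
    {"translation":[0,0,0],"angular":[0,0,5.7],"hand":5},
    {"translation":[0,0,0],"angular":[0,0,5.5],"hand":5},
    {"translation":[0,0,0],"angular":[0,0,0],"hand":5}
  ]
}}

```text
clock: 13.73
tool_pos: [498.2, -184.2, 259.6]
eef_rot: [[-0.165, 0.986, 0.001], [0.986, 0.165, -0.001], [-0.001, 0.0, -1.0]]
wrist_force: [-1.1, 0.4, 3.5]
finger_gap: 7.0
grip_force: 28.8
```

Emit:
{"fn": "step_arm", "kwargs": {
  "increments": [
    {"translation":[0,0,0],"angular":[0,0,0],"hand":5},
    {"translation":[0,0,0],"angular":[0,0,0],"hand":5}
  ]
}}

```text
clock: 13.9
tool_pos: [498.2, -184.3, 259.6]
eef_rot: [[-0.169, 0.986, 0.0], [0.986, 0.169, -0.001], [-0.001, 0.0, -1.0]]
wrist_force: [-1.6, 0.0, 7.0]
finger_gap: 7.3
grip_force: 29.1
```

The wing is lined up (tool yaw 99.7°). I'll release, rise, close the fingers and go over and behind the cover.

Emit:
{"fn": "step_arm", "kwargs": {
  "increments": [
    {"translation":[0,0,0],"angular":[0,0,0],"hand":30},
    {"translation":[0,0,0],"angular":[0,0,0],"hand":30},
    {"translation":[0,0,0],"angular":[0,0,0],"hand":30},
    {"translation":[0,0,-15],"angular":[0,0,0],"hand":30},
    {"translation":[0,0,-25],"angular":[0,0,0],"hand":30}
  ]
}}

```text
clock: 14.32
tool_pos: [496.9, -184.2, 296.8]
eef_rot: [[-0.167, 0.986, -0.006], [0.986, 0.167, 0.003], [0.004, -0.005, -1.0]]
wrist_force: [0.8, -0.7, 0.4]
finger_gap: 30.0
grip_force: 0.0
```

Emit:
{"fn": "step_arm", "kwargs": {
  "increments": [
    {"translation":[0,0,-30],"angular":[0,0,0],"hand":0},
    {"translation":[0,0,-30],"angular":[0,0,0],"hand":0},
    {"translation":[0,0,-30],"angular":[0,0,0],"hand":0},
    {"translation":[0,0,-30],"angular":[0,0,0],"hand":0},
    {"translation":[0,0,-20],"angular":[0,0,0],"hand":0}
  ]
}}

```text
clock: 14.73
tool_pos: [498.3, -184.0, 441.7]
eef_rot: [[-0.167, 0.986, 0.003], [0.986, 0.167, -0.001], [-0.002, 0.003, -1.0]]
wrist_force: [0.7, -0.3, -0.1]
finger_gap: 0.2
grip_force: 0.0
```

Emit:
{"fn": "step_arm", "kwargs": {
  "increments": [
    {"translation":[0,0,0],"angular":[0,0,0],"hand":0}
  ]
}}

```text
clock: 14.82
tool_pos: [499.1, -184.1, 443.5]
eef_rot: [[-0.167, 0.986, 0.008], [0.986, 0.167, -0.003], [-0.005, 0.008, -1.0]]
wrist_force: [0.4, -0.6, 0.2]
finger_gap: -0.1
grip_force: 0.0
```

```bash
python3 - <<'E'
from h import *
from bench import monitor,grab_frame
s=monitor.state();c=camera_model("wrist");a=grab_frame("wrist");t=grab_frame("top");u=grab_frame("side")
cv2.imwrite("pics/w4.png",np.hstack([cv2.resize(a,(480,300)),cv2.resize(u[130:260,290:420],(300,300),interpolation=cv2.INTER_CUBIC)]))
print(s["tool_pos"],s["qpos"].round(2),s["eef_rot"].round(3).tolist(),s["finger_gap"])
E
```

```text
[ 499.13929358 -184.0574527   443.51803635] [ 0.74  0.25 -0.56  1.8   0.14  1.13  0.3 ] [[-0.167, 0.986, 0.008], [0.986, 0.167, -0.003], [-0.005, 0.008, -1.0]] -0.07491039541638783
```

View pics/w4.png

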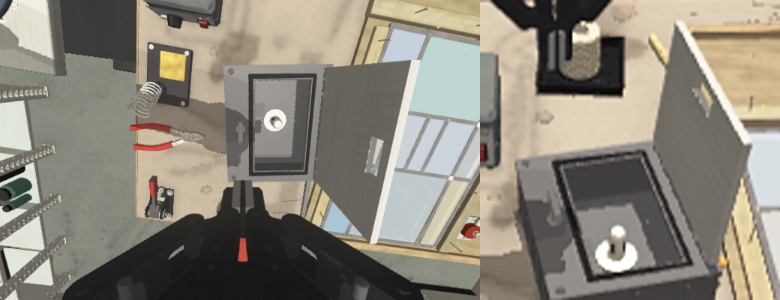

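Emit:
{"fn": "step_arm", "kwargs": {
  "increments": [
    {"translation":[0,20,0],"angular":[0,0,0],"hand":0},
    {"translation":[0,40,0],"angular":[0,0,0],"hand":0},
    {"translation":[0,40,0],"angular":[0,0,0],"hand":0},
    {"translation":[0,40,0],"angular":[0,0,0],"hand":0},
    {"translation":[0,40,0],"angular":[0,0,0],"hand":0}
  ]
}}

```text
clock: 15.38
tool_pos: [676.9, -154.2, 436.3]
eef_rot: [[-0.166, 0.986, -0.004], [0.986, 0.166, 0.0], [0.001, -0.004, -1.0]]
wrist_force: [1.0, -0.9, 0.3]
finger_gap: -0.0
grip_force: 0.0
```

Emit:
{"fn": "step_arm", "kwargs": {
  "increments": [
    {"translation":[0,6,0],"angular":[0,0,0],"hand":0},
    {"translation":[0,0,0],"angular":[0,0,0],"hand":0}
  ]
}}

```text
clock: 15.55
tool_pos: [683.1, -151.8, 435.1]
eef_rot: [[-0.169, 0.986, -0.004], [0.986, 0.169, 0.003], [0.004, -0.004, -1.0]]
wrist_force: [-2.1, -0.1, -0.7]
finger_gap: -0.2
grip_force: 0.0
```

Emit:
{"fn": "step_arm", "kwargs": {
  "increments": [
    {"translation":[0,0,20],"angular":[0,0,0],"hand":0},
    {"translation":[0,0,25],"angular":[0,0,0],"hand":0},
    {"translation":[0,0,23],"angular":[0,0,0],"hand":0},
    {"translation":[0,0,0],"angular":[0,0,0],"hand":0},
    {"translation":[0,0,0],"angular":[0,0,0],"hand":0}
  ]
}}

```text
clock: 15.97
tool_pos: [680.0, -154.1, 369.3]
eef_rot: [[-0.166, 0.986, -0.005], [0.986, 0.166, -0.0], [0.001, -0.004, -1.0]]
wrist_force: [0.5, -0.4, 1.2]
finger_gap: 0.0
grip_force: 0.0
```

Emit:
{"fn": "step_arm", "kwargs": {
  "increments": [
    {"translation":[0,-10,0],"angular":[0,0,0],"hand":0},
    {"translation":[0,-10,0],"angular":[0,0,0],"hand":0},
    {"translation":[0,-9,0],"angular":[0,0,0],"hand":0},
    {"translation":[0,-9,0],"angular":[0,0,0],"hand":0},
    {"translation":[0,-9,0],"angular":[0,0,0],"hand":0}
  ]
}}

```text
clock: 16.38
tool_pos: [634.4, -161.3, 372.6]
eef_rot: [[-0.166, 0.986, 0.004], [0.986, 0.166, -0.001], [-0.002, 0.003, -1.0]]
wrist_force: [2.2, -0.1, 2.3]
finger_gap: -0.1
grip_force: 1.0
```

The cover is moving (2 N). I'll follow its arc.

Emit:
{"fn": "step_arm", "kwargs": {
  "increments": [
    {"translation":[0,-10,4],"angular":[0,0,0],"hand":0},
    {"translation":[0,-10,4],"angular":[0,0,0],"hand":0},
    {"translation":[0,-11,4],"angular":[0,0,0],"hand":0},
    {"translation":[0,-10,5],"angular":[0,0,0],"hand":0},
    {"translation":[0,-10,5],"angular":[0,0,0],"hand":0}
  ]
}}

```text
clock: 16.8
tool_pos: [583.7, -169.9, 354.1]
eef_rot: [[-0.166, 0.986, 0.001], [0.986, 0.166, -0.004], [-0.004, 0.0, -1.0]]
wrist_force: [-10.2, -1.4, 23.3]
finger_gap: 0.2
grip_force: 11.5
```

Emit:
{"fn": "step_arm", "kwargs": {
  "increments": [
    {"translation":[0,-9,6],"angular":[0,0,0],"hand":0},
    {"translation":[0,-9,7],"angular":[0,0,0],"hand":0},
    {"translation":[0,-8,8],"angular":[0,0,0],"hand":0},
    {"translation":[0,-7,8],"angular":[0,0,0],"hand":0},
    {"translation":[0,0,0],"angular":[0,0,0],"hand":0}
  ]
}}

```text
clock: 17.22
tool_pos: [549.9, -175.7, 317.8]
eef_rot: [[-0.165, 0.986, -0.005], [0.986, 0.165, 0.0], [0.001, -0.005, -1.0]]
wrist_force: [-0.2, -0.0, -1.1]
finger_gap: 0.0
grip_force: 0.0
```

```bash
python3 - <<'E'
from h import *
from bench import monitor,grab_frame
u=grab_frame("side");a=grab_frame("wrist")
cv2.imwrite("pics/v5.png",np.hstack([cv2.resize(u[130:270,280:420],(500,500),interpolation=cv2.INTER_CUBIC),cv2.copyMakeBorder(cv2.resize(a[:,150:510],(300,333)),0,167,0,0,0)]))
K,R,t=cam("side");h=np.array([627,-161.5]);ex=np.array([.986,.168]);ey=np.array([-.168,.986])
for th in(0.3,.5,.7,.9,1.2,1.6):
  o=[]
  for y in(92,-92):
    p=h-ex*151*np.cos(th)+ey*y;q=K@(R@np.r_[p,79+151*np.sin(th)]+t);o.append(((q[:2]/q[2]-[280,130])*500/140).round().tolist())
  print(th,o)
E
```

```text
0.3 [[103.0, 194.0], [157.0, 400.0]]
0.5 [[120.0, 159.0], [178.0, 363.0]]
0.7 [[145.0, 126.0], [210.0, 328.0]]
0.9 [[179.0, 95.0], [250.0, 295.0]]
1.2 [[240.0, 59.0], [325.0, 254.0]]
1.6 [[333.0, 35.0], [435.0, 225.0]]
```

View pics/v5.png

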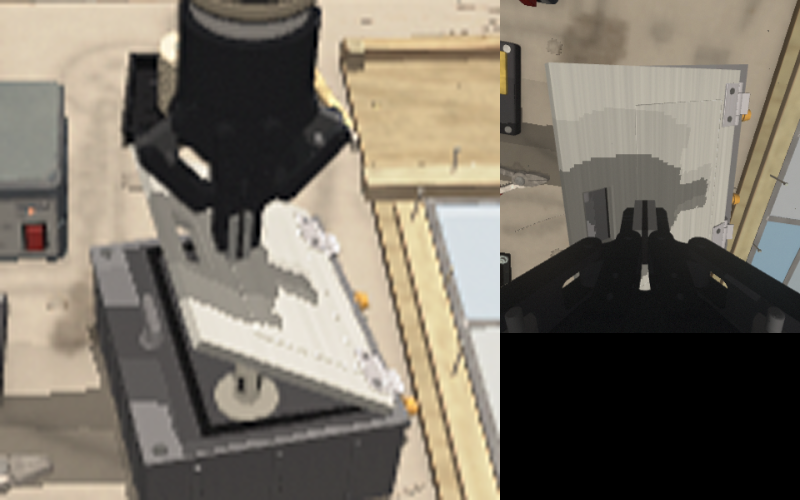

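The side view shows the cover at about 0.65 rad with the fingers on its outer face. The wing (152,320) lies along the box's front edge, in line with the slot. I'll continue gently.

Emit:
{"fn": "step_arm", "kwargs": {
  "increments": [
    {"translation":[0,-5,6],"angular":[0,0,0],"hand":0},
    {"translation":[0,-4,6],"angular":[0,0,0],"hand":0},
    {"translation":[0,-3,7],"angular":[0,0,0],"hand":0},
    {"translation":[0,-3,7],"angular":[0,0,0],"hand":0},
    {"translation":[0,-2,7],"angular":[0,0,0],"hand":0}
  ]
}}

```text
clock: 17.73
tool_pos: [534.9, -178.0, 285.9]
eef_rot: [[-0.166, 0.986, -0.001], [0.986, 0.166, -0.0], [0.0, -0.001, -1.0]]
wrist_force: [-0.8, -0.2, 1.2]
finger_gap: -0.2
grip_force: 0.4
```

Emit:
{"fn": "step_arm", "kwargs": {
  "increments": [
    {"translation":[0,-2,6],"angular":[0,0,0],"hand":0},
    {"translation":[0,-1,6],"angular":[0,0,0],"hand":0},
    {"translation":[0,-1,5],"angular":[0,0,0],"hand":0},
    {"translation":[0,0,4],"angular":[0,0,0],"hand":0},
    {"translation":[0,0,0],"angular":[0,0,0],"hand":0}
  ]
}}

```text
clock: 18.15
tool_pos: [531.2, -178.5, 264.9]
eef_rot: [[-0.166, 0.986, -0.001], [0.986, 0.166, 0.001], [0.001, -0.001, -1.0]]
wrist_force: [0.4, -0.9, 0.8]
finger_gap: 0.2
grip_force: 0.0
```

Emit:
{"fn": "step_arm", "kwargs": {
  "increments": [
    {"translation":[0,0,3],"angular":[0,0,0],"hand":0},
    {"translation":[0,0,3],"angular":[0,0,0],"hand":0},
    {"translation":[0,0,2],"angular":[0,0,0],"hand":0},
    {"translation":[0,0,0],"angular":[0,0,0],"hand":0},
    {"translation":[0,0,0],"angular":[0,0,0],"hand":0}
  ]
}}

```text
clock: 18.57
tool_pos: [531.7, -178.5, 258.2]
eef_rot: [[-0.166, 0.986, 0.001], [0.986, 0.166, -0.0], [-0.0, 0.001, -1.0]]
wrist_force: [-2.0, -0.3, 1.5]
finger_gap: 0.0
grip_force: 1.1
```

Emit:
{"fn": "step_arm", "kwargs": {
  "increments": [
    {"translation":[0,0,1],"angular":[0,0,0],"hand":0},
    {"translation":[0,0,0.5],"angular":[0,0,0],"hand":0},
    {"translation":[0,0,0],"angular":[0,0,0],"hand":0}
  ]
}}

```text
clock: 18.82
tool_pos: [531.7, -178.5, 257.2]
eef_rot: [[-0.166, 0.986, 0.0], [0.986, 0.166, -0.001], [-0.001, 0.0, -1.0]]
wrist_force: [-2.8, -0.2, 6.1]
finger_gap: -0.3
grip_force: 3.4
```

Emit:
{"fn": "step_arm", "kwargs": {
  "increments": [
    {"translation":[0,0,1],"angular":[0,0,0],"hand":0},
    {"translation":[0,0,1],"angular":[0,0,0],"hand":0},
    {"translation":[0,0,0],"angular":[0,0,0],"hand":0},
    {"translation":[0,0,0],"angular":[0,0,0],"hand":0}
  ]
}}

```text
clock: 19.15
tool_pos: [531.8, -178.3, 256.4]
eef_rot: [[-0.166, 0.986, 0.0], [0.986, 0.166, -0.001], [-0.001, 0.0, -1.0]]
wrist_force: [-4.9, 0.6, 15.8]
finger_gap: -0.0
grip_force: 7.7
```

Emit:
{"fn": "step_arm", "kwargs": {
  "increments": [
    {"translation":[0,0,0.7],"angular":[0,0,0],"hand":0},
    {"translation":[0,0,0],"angular":[0,0,0],"hand":0},
    {"translation":[0,0,0],"angular":[0,0,0],"hand":0}
  ]
}}

```text
clock: 19.4
tool_pos: [531.8, -178.3, 256.4]
eef_rot: [[-0.166, 0.986, 0.0], [0.986, 0.166, -0.002], [-0.002, -0.0, -1.0]]
wrist_force: [-6.0, 1.5, 20.3]
finger_gap: -0.2
grip_force: 10.0
```

The cover is hard against its stop: z stays at 256.4 while the force rose to 20 N. Handing in while still pressing.

```bash
python3 - <<'E'
from bench import monitor, order
s=monitor.state();print(s["clock"],s["wrist_force"].round(1),s["tool_pos"].round(1))
print(order.job_done())
E
```

```text
19.4 [-6.   1.5 20.3] [ 531.8 -178.3  256.4]
the job is handed in; nothing more can be done
None
```

I handed in the job at 19.4 s of robot time: the cartridge is upright in the drip tray, the wing is lined up with the slot, and the arm is holding the cover fully shut with about 20 N; the hand-in returned no verdict.

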